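Put the spice jar away behind the sliding door

TASK

The spice jar with the black cap was left out on the hob. Put it away in the wooden case on the worktop, in the compartment that holds the salt shaker: slide that compartment's glass door behind the other one, set the jar down upright on the compartment's floor before you let go of it, and slide the door fully shut again. Leave the jam jar's door shut, and do not tip over or shove about the other things in the case and on the hob.

Things in the scene. Friction and masses are not known exactly. Their poses are not given: they have to be found in the camera images.
- spice_jar: Spice jar to put away: upright clear cylinder with dark label and black cap, 41 mm diameter, 105 mm tall (cap: the top 21 mm, 40 mm diameter), 0.08 to 0.15 kg. It starts upright on the white enamel of the hob (3 mm below z = 0), under the front edge of the hood (its underside about 0.6 m up). Origin: centre of its underside; z up its axis.
- case: Wooden case fixed on the worktop (on 6 mm feet), right of the tiled wall corner that juts out between hob and worktop: pass in front of it. 195 mm deep (own x, front faces -x), 240 mm long (own y), walls 6 mm thick, 118 mm high; rails on front and back walls reach 132 mm. Origin: centre of its underside, z up. A 50 mm high divider at y = 0 makes two compartments under two flat glass doors.
- upper_door (a joint): Upper glass door over the case's +y compartment: slide, 0 = shut, grows to its stop at 0.095 m as it moves to the case's -y over the other door; fully open it leaves y = 0.019 to 0.114 free. Its top is 128 mm above the case's underside. About 1.5 N of friction (plus drag of 4 N per m/s); stays where left.
- lower_door (a joint): Lower glass door over the case's -y compartment: slide, 0 = shut, grows to its stop at 0.095 m as it moves to the case's +y beneath the other door; fully open it leaves y = -0.114 to -0.019 free. It lies 118.5 to 122.5 mm above the case's underside. About 1.5 N of friction (plus drag of 4 N per m/s); stays where left.
- upper_fin (a point): Middle of the top edge of the upper door's grip: an upright aluminium fin in the middle of that door (case y +0.053 when shut), 9 mm thick (case y), 50 mm long (case x), standing 20 mm above the upper door's top. Axes as the case. Moves with the door; can be pinched from above along case y.
- lower_fin (a point): The same for the lower door, but at its outer end (case y -0.1095 when shut): fin 9 mm thick, 50 mm long, its top at the same height (148 mm above the case's underside, 20 mm above the upper door's top). With the lower door fully open, the fin stands 2 mm from the edge of the upper door.
- bay_upper (a point): Centre of the floor of the compartment under the upper door (case y +0.0585, 6 mm above the case's underside). Each compartment is 111 mm (y) by 183 mm (x); something stands at its back (case x about +0.055), and its front part (case x -0.09 to +0.02) is empty. Axes as the case.
- bay_lower (a point): Centre of the floor of the compartment under the lower door (case y -0.0585, 6 mm above the case's underside); same size and layout as the other. Axes as the case.
- salt_shaker: Salt shaker: grey, with a domed cap, 44 mm diameter, 90 mm tall, standing near the back wall of one compartment (the one to use). Origin: centre of its underside.
- jam_jar: Jam jar with a wide grey lid, 58 mm diameter, 85 mm tall, standing near the back wall of the other compartment. Origin: centre of its underside.
- espresso_cup: White espresso cup with a handle, 58 mm diameter, 54 mm tall, on the hob. Bystander. Origin: centre of its underside.
- kitchen_timer: Round kitchen timer, 61 mm diameter, 52 mm tall, on the hob. Bystander. Origin: centre of its underside.
- steel_jug: Small steel jug with lid and handle, 82 mm diameter (128 mm over the handle), 141 mm tall, on the hob plate behind. Bystander. Origin: centre of its underside.

How it is judged:
By the outcome, as a careful person would: the job done as asked, in the order asked, and still so for the second after the job is handed in, with the robot touching nothing.
It also fails if it takes over 61 s, if anything falls off the work surface, if the arm or the gripper's body presses on something with over 40 N, if the wrist force passes 120 N, or if a joint passes its speed limit or range.

ROBOT

A 6-joint arm with a two-finger parallel gripper is mounted at the origin on a cart in front of the work surface, level with it; the furniture and walls round the work are solid. World frame = base frame: x ahead of the robot, y to its left, z up, the work surface at z = 0. Lengths are in mm, angles in degrees, forces in N, time in s.
With the tool pointing down it reaches from about 375 to 925 mm from the base axis. Payload 5.7 kg.
Tool frame: the origin (TCP) lies on the front face of the gripper's body, between the roots of the fingers; the fingertips stand 73 mm ahead of it and the grasp point (between the pads) lies 54 mm ahead of it; z points along the fingers, y is the line along which they close (so a half turn about z gives the same grasp; the last joint's range is limited). The gripper opens to 85 mm and grips with 20 to 120 N. Pads are 22 mm wide; open, the fingers measure 114 mm over their backs; the gripper's body (76 mm by 85 mm) begins 54 mm behind the grasp point. The pads swing forward as they close: fully open they stand 13 mm farther back than shut.
Start: joints at [65.655, 20.558, 86.54, -0, 72.909, -6.595], TCP at [182.917, 571.414, 303.867] pointing down, gripper open.
Joint ranges: [-170.27, 170.27], [-57.76, 135], [12.27, 136.19], [-55.21, 235.2], [11.17, 155.16], [-170.74, 170.74]. Speed limits (degrees/s): [136.94, 136.94, 180, 180, 180, 180].

INTERFACE

Orientations are given as a 3x3 rotation matrix whose columns are the frame's x, y, z axes.
In Python, from workcell import goto, move_l, move_j, move_gripper, wait, solve_ik, get_obs, get_image, get_calibration, IKError, finish_job, outline_of gives the robot as it stands. Calls block until the motion is done:
- goto(position, orientation): joint-space move of the TCP to a pose.
- move_l(position, vel=150, frame=None): straight line of the TCP; frame=None keeps the orientation; vel is the mean speed in mm/s.
- move_j(angles): joint-space move.
- move_gripper(opening, squeeze=None): opening from 0.0 (shut) to 1.0 (fully open); squeeze is the grip in N (None keeps the last); returns when the fingers have stopped.
- wait(seconds).
- solve_ik(position, orientation): joint angles nearest the present ones, or None.
- get_obs(): the state.
- get_image(name): name is "scene" or "top" or "wrist"; returns (picture, depth): 420x560x3 uint8, red, green, blue; 420x560 float32, mm along the optical axis (not along the pixel's ray), 0 where there is no reading.
- get_calibration(name): a dict with "mtx" (3x3 intrinsics, pixels), "view" (4x4, takes a point from world to camera coordinates); the wrist camera has in their place "hand_eye" (4x4, takes a point from camera to tool coordinates, whose origin is the TCP and whose axes are the flange's). Camera axes: x right, y up, looking along -z (the intrinsics and any distortion apply to the point x, -y, -z); pixel columns grow to the right and rows downward; lengths in mm; the calibration is good to about 2 mm. The wrist camera is an equidistant fisheye: a pixel r from the principal point sees the ray r / f radians off the axis. A picture is of the moment at which its call begins: read the wrist's pose just before it. get_calibration takes no time and is no camera call.
A pose or a line that the arm cannot do raises IKError and nothing moves.
- finish_job(): hands the job in; it is judged then, once.
Trained networks look in the newest picture that a camera, given by its name, has taken for a name from the list of things; names that differ only in an ending like _2 or _b are one class to them, and where a whole thing is asked for, a point or a joint stands for the part that bears it (a point fixed in the world has none). Each returns a list of dicts, best first, with "p" (0 to 1); they miss things now and then, are a little off and sometimes report something else, mostly with a low value. They report only what shows in the picture. A call takes as long as a camera call.
- outline_of(camera, query): "mask" (420x560 bool, what is visible of it) and "box" ([left, top, right, bottom] in pixels, round what is visible of it).
The state is a dict: "t": time; "qpos": joint angles; "dq": joint speeds; "effort": joint torques, N m; "tcp_pos": TCP position; "eef_rot": TCP orientation; "force": force on the tool from outside, world axes, zero at the start; "moment": the same for the moment, N m; "gripper_width": opening from 0.0 (shut) to 1.0 (fully open); "finger_force": force on a finger pad.
Only numpy, scipy, OpenCV 4.12 (cv2) and the standard library are available. Lean on these libraries where they do the work, as an engineer would, in place of code of your own. Each camera call takes 0.05 s, during which the arm holds its last target. There are 200 camera calls.

## Working session

There is one attempt and no reset: what is moved stays moved. The work goes in short steps, each a Python script; the robot and the scene stay as the last script left them, time stands still between calls to the robot, and variables do not carry over. Pictures are saved under pics/ and viewed, at most 10 in all, crops included, and the job is handed in when it is done.

```bash
ls; mkdir -p pics; cat > h.py <<'E'
import numpy as np, cv2
from workcell import *
def pts(name, pic, d, mask=None):
    c=get_calibration(name); K=np.array(c["mtx"]); V=np.array(c["view"])
    m=(d>0) if mask is None else (mask&(d>0))
    v,u=np.nonzero(m); z=d[v,u]
    k=c.get("dist"); 
    x=(u-K[0,2])/K[0,0]*z; y=(v-K[1,2])/K[1,1]*z
    P=np.stack([x,-y,-z,np.ones_like(z)])
    return (np.linalg.inv(V)@P)[:3].T
def save(n,pic): cv2.imwrite(f"pics/{n}.png",cv2.cvtColor(pic,cv2.COLOR_RGB2BGR))
E
python3 - <<'E'
from h import *
for n in ("scene","top"):
    pic,d=get_image(n); save(n+"0",pic); np.save(n+"0.npy",d)
    c=get_calibration(n); print(n,{k:(np.round(v,3).tolist() if not isinstance(v,str) else v) for k,v in c.items()})
    for q in ["spice_jar","case","upper_fin","lower_fin","salt_shaker","jam_jar","espresso_cup","kitchen_timer","steel_jug"]:
        for r in outline_of(n,q)[:2]:
            P=pts(n,pic,d,r["mask"])
            print(q,round(r["p"],2),r["box"],len(P), np.round(np.percentile(P,[3,50,97],axis=0),0).tolist() if len(P) else None)
print(get_calibration("wrist")); print(get_obs())
E
```

```text
pics
workcell.py
scene {'mtx': [[444.678, 0.0, 271.814], [0.0, 444.678, 200.603], [0.0, 0.0, 1.0]], 'view': [[0.495, -0.869, -0.012, -247.967], [0.741, 0.414, 0.528, -460.44], [-0.454, -0.27, 0.849, -1206.731], [0.0, 0.0, 0.0, 1.0]]}
spice_jar 0.75 [217.7, 163.3, 230.9, 191.9] 309 [[544.0, 198.0, -0.0], [554.0, 210.0, 70.0], [577.0, 232.0, 105.0]]
case 0.86 [288.4, 214.8, 396.7, 321.9] 7061 [[318.0, -372.0, 18.0], [434.0, -254.0, 130.0], [563.0, -128.0, 141.0]]
upper_fin 0.74 [320.3, 219.0, 390.5, 284.9] 2481 [[421.0, -355.0, 129.0], [494.0, -277.0, 134.0], [568.0, -191.0, 144.0]]
lower_fin 0.72 [286.0, 212.4, 398.6, 318.2] 6915 [[319.0, -371.0, 24.0], [433.0, -254.0, 130.0], [561.0, -129.0, 141.0]]
lower_fin 0.65 [221.8, 165.8, 230.6, 190.9] 294 [[544.0, 198.0, 4.0], [554.0, 210.0, 73.0], [577.0, 230.0, 105.0]]
jam_jar 0.58 [291.6, 233.3, 355.0, 301.4] 2100 [[339.0, -293.0, 124.0], [405.0, -217.0, 128.0], [475.0, -137.0, 148.0]]
espresso_cup 0.81 [267.5, 172.3, 280.9, 195.0] 279 [[605.0, 44.0, 3.0], [645.0, 73.0, 32.0], [677.0, 95.0, 52.0]]
kitchen_timer 0.71 [168.5, 188.5, 188.5, 2
[... 1970 characters left out ...]
,
        7.29074224e+01, -6.59640846e+00]), 'dq': array([ 0.05237548, -0.03324225,  0.0487019 , -0.08127215, -0.03022976,
        0.0230516 ]), 'effort': array([ 1.78916656e-03, -5.27586222e+01, -2.79060549e+01, -3.33547163e-06,
        1.43588277e-03,  3.57097929e-05]), 'tcp_pos': array([182.91531264, 571.42097361, 303.87615625]), 'eef_rot': array([[-9.52408715e-01,  3.04823948e-01, -1.95931818e-05],
       [ 3.04823949e-01,  9.52408713e-01, -6.41362903e-05],
       [-8.89560128e-07, -6.70564329e-05, -9.99999998e-01]]), 'force': array([-0.64821962, -0.71755434,  0.77919461]), 'moment': array([ 0.04520315, -0.00322605,  0.01368066]), 'finger_force': 0.0, 'gripper_width': 0.9993498294910127}
```

```bash
python3 - <<'E'
import cv2,numpy as np
a=cv2.imread("pics/top0.png")
s=cv2.imread("pics/scene0.png")
A=cv2.resize(a[130:290,120:430],(800,413),interpolation=cv2.INTER_CUBIC)
cv2.imwrite("pics/v1.png",A)
B=cv2.resize(s[130:340,140:420],(800,600),interpolation=cv2.INTER_CUBIC)
cv2.imwrite("pics/v2.png",B)
E
```

```text
(no output)
```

View pics/v1.png

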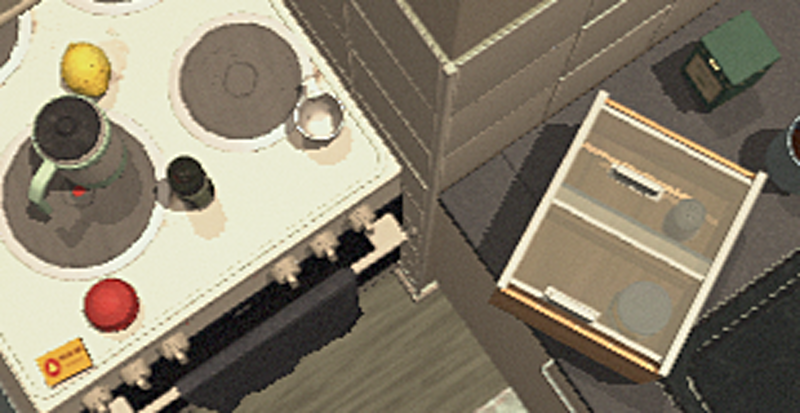

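View pics/v2.png

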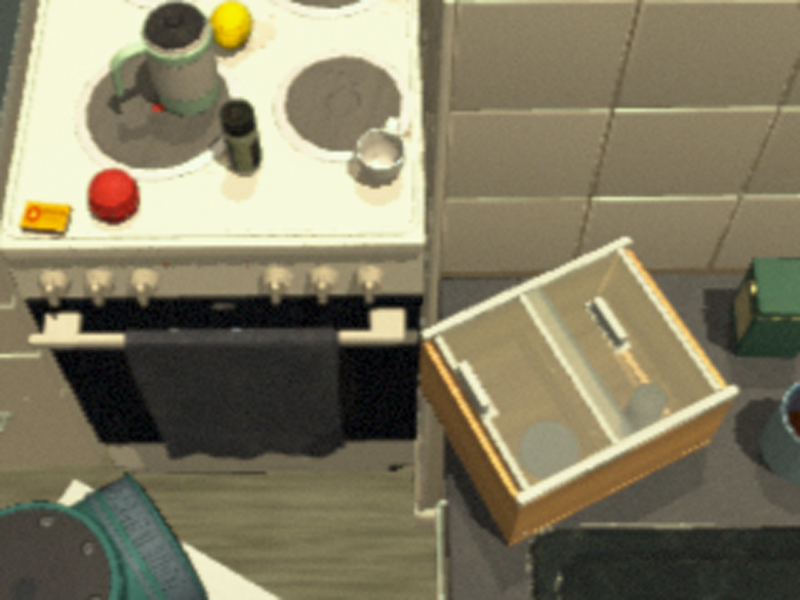

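The top view shows the fin-in-the-middle (upper) door at crop (637,182), with the small grey salt shaker at (685,218) beneath it. The jam jar, with its wide lid, is at (643,305) under the other door. The black-capped jar stands alone at (190,185). I'll fit the case pose next.

```bash
python3 - <<'E'
from h import *
from scipy.optimize import least_squares
for n in ("top","scene"):
    d=np.load(n+"0.npy"); P=pts(n,None,d)
    near=(P[:,0]>300)&(P[:,0]<600)&(P[:,1]>-400)&(P[:,1]<-100)
    Q=P[near&(P[:,2]>124)&(P[:,2]<165)]
    r=cv2.minAreaRect(Q[:,:2].astype(np.float32)); print(n,"rect",r)
    H=Q[Q[:,2]>np.percentile(Q[:,2],50)+8]
    print("z pct",np.percentile(Q[:,2],[1,25,50,75,99]).round(1),len(H))
    ax=np.array([-.46,-.89]);ay=np.array([.89,-.46]); c=np.array(r[0])
    L=(H[:,:2]-c)@np.stack([ax,ay],1)
    for nm,m in (("up",(abs(L[:,1]-53)<25)&(abs(L[:,0])<40)),("lo",(abs(L[:,1]+109)<20)&(abs(L[:,0])<40))):
        F=H[m]; print(nm,len(F),F.mean(0).round(1) if len(F) else "",L[m].mean(0).round(1) if len(F) else "")
        if len(F)>5: print(cv2.minAreaRect(F[:,:2].astype(np.float32)))
    J=P[(np.hypot(P[:,0]-563,P[:,1]-213)<45)&(P[:,2]>93)&(P[:,2]<112)]
    print("jar",len(J),cv2.minEnclosingCircle(J[:,:2].astype(np.float32)),np.median(J,0).round(1))
E
```

```text
top rect ((480.7437438964844, -214.04861450195312), (284.5484313964844, 240.2498321533203), 56.336708068847656)
z pct [124.6 130.3 133.7 137.  155.7] 363
up 64 [ 511.6 -252.1  152.7] [19.7 44.9]
((526.520263671875, -238.52330017089844), (79.81074523925781, 16.278427124023438), 52.23987579345703)
lo 77 [ 379.9 -176.5  153.6] [  13.  -107.1]
((380.3070068359375, -177.01010131835938), (49.5802116394043, 10.299367904663086), 58.01630401611328)
jar 169 ((564.4299926757812, 216.58627319335938), 21.36258888244629) [564.5 215.7 102.1]
scene rect ((478.8114318847656, -212.85585021972656), (284.92791748046875, 241.92718505859375), 57.11438751220703)
z pct [124.4 128.8 132.2 135.2 155.6] 339
up 56 [ 509.6 -251.6  151.1] [20.3 45.2]
((525.408447265625, -235.13119506835938), (83.02972412109375, 13.390617370605469), 47.03127670288086)
lo 76 [ 378.  -175.5  151.5] [  13.2 -106.9]
((379.031982421875, -175.4945831298828), (49.16508102416992, 9.799677848815918), 55.433170318603516)
jar 115 ((565.4674072265625, 217.8275146484375), 22.35526466369629) [562.2 217.2 100.7]
```

```bash
cat > fit.py <<'E'
from h import *
from scipy.optimize import minimize
def fit(P,w0):
    def loc(w):
        c,s=np.cos(w[2]),np.sin(w[2]); R=np.array([[c,-s],[s,c]]); return (P[:,:2]-w[:2])@R
    # robust: high points should be exactly in fin rectangles; outline IoU on z>124
    def cost(w):
        L=loc(w); o=0
        for y0 in (53,-109.5):
            m=(P[:,2]>146)&(abs(L[:,1]-y0)<18)&(abs(L[:,0])<40)
            e=np.maximum(abs(L[m,0])-25,0)**2+np.maximum(abs(L[m,1]-y0)-4.5,0)**2
            o+=np.minimum(e,60).mean() if m.sum()>10 else 60
        m=(P[:,2]>124)&(P[:,2]<145)
        inn=(abs(L[:,0])<97.5)&(abs(L[:,1])<120)
        ring=(~inn)&(abs(L[:,0])<112)&(abs(L[:,1])<135)
        o+=120*((inn&(P[:,2]<110)).sum()+(ring&m).sum())/max(inn.sum(),1)
        return o
    best=min((minimize(cost,w0+np.array(k),method="Nelder-Mead",options=dict(initial_simplex=w0+np.array(k)+np.array([[0,0,0],[6,0,0],[0,6,0],[0,0,.04]]),xatol=.05,fatol=1e-4)) for k in ((0,0,0),(5,5,.02),(-5,5,-.02),(5,-5,.02),(-5,-5,0))),key=lambda r:r.fun)
    w=best.x; L=loc(w); out=[]
    for y0 in (53,-109.5):
        m=(P[:,2]>146)&(abs(L[:,1]-y0)<12)&(abs(L[:,0])<30)
        out+=[m.sum(),L[m].mean(0).round(1),L[m].min(0).round(1),L[m].max(0).round(1)]
    return w,best.fun,out
if __name__=="__main__":
  for n in ("top","scene"):
    P=pts(n,None,np.load(n+"0.npy")); P=P[(np.hypot(P[:,0]-447,P[:,1]+248)<220)]
    w,f,o=fit(P,np.array([447,-248,np.deg2rad(-118)])); print(n,w[:2].round(1),np.rad2deg(w[2]).round(2),round(f,2),o)
E
python3 fit.py
```

```text
top [ 465.8 -236.2] -122.51 52.97 [np.int64(74), array([-1.8, 46.9]), array([-25.6,  42.5]), array([23.1, 52.8]), np.int64(71), array([  -3.9, -104.3]), array([ -28.7, -109.1]), array([ 20.8, -98.7])]
scene [ 465.5 -235.6] -123.26 37.44 [np.int64(67), array([-2.8, 45.7]), array([-26.8,  41.2]), array([21.7, 50.6]), np.int64(66), array([  -2.4, -105.7]), array([ -27.5, -110.1]), array([  21.7, -100. ])]
```

```bash
python3 - <<'E'
from h import *
for n in ("top","scene"):
    P=pts(n,None,np.load(n+"0.npy")); P=P[(np.hypot(P[:,0]-447,P[:,1]+248)<200)]
    for a in (-121.5,-122.5,-123.5):
        w=np.deg2rad(a); c,s=np.cos(w),np.sin(w); R=np.array([[c,-s],[s,c]])
        L=(P[:,:2]-[447,-248])@R; z=P[:,2]
        # rim sets: high flat points; edges along x and y in strips
        m=(z>125)&(z<144)&(abs(L[:,0])<112)&(abs(L[:,1])<140)
        ex=[];
        for y0 in range(-90,91,30):
            k=m&(abs(L[:,1]-y0)<15); ex.append([L[k,0].min().round(1),L[k,0].max().round(1)])
        ey=[]
        for x0 in range(-75,76,30):
            k=m&(abs(L[:,0]-x0)<15); ey.append([L[k,1].min().round(1),L[k,1].max().round(1)])
        print(n,a,"x",np.array(ex).T.tolist(),"y",np.array(ey).T.tolist())
    f=(z>146)&(abs(L[:,0])<50)
    h,e=np.histogram(L[f,1],bins=np.arange(-140,141,4)); print([(int(b),int(c)) for b,c in zip(e,h) if c])
E
```

```text
top -121.5 x [[-103.4, -101.9, -100.4, -100.1, -98.6, -97.0, -96.8], [91.8, 93.0, 93.9, 95.2, 97.0, 97.8, 98.9]] y [[-107.2, -109.2, -109.5, -111.6, -112.9, -114.2], [132.6, 130.0, 129.2, 128.0, 127.6, 125.7]]
top -122.5 x [[-101.6, -100.8, -99.8, -99.9, -99.0, -98.1, -98.2], [93.2, 93.9, 94.3, 95.0, 95.9, 96.5, 97.1]] y [[-108.6, -109.9, -109.7, -111.1, -112.0, -112.6], [131.1, 128.3, 128.7, 128.1, 128.3, 127.0]]
top -123.5 x [[-99.8, -99.8, -99.5, -99.8, -99.7, -99.4, -99.7], [94.6, 94.8, 94.8, 94.9, 95.4, 95.4, 95.3]] y [[-110.0, -110.6, -109.9, -110.6, -111.0, -111.1], [129.0, 127.5, 128.3, 128.1, 129.1, 128.3]]
[(-104, 1), (-100, 28), (-96, 31), (-92, 11), (48, 3), (52, 35), (56, 29), (60, 7)]
scene -121.5 x [[-106.6, -104.6, -103.8, -103.2, -100.2, -99.8, -99.9], [91.9, 92.1, 93.5, 94.4, 95.4, 96.4, 97.7]] y [[-108.8, -110.4, -112.3, -113.6, -112.6, -115.5], [129.6, 125.4, 126.8, 125.2, 124.4, 126.5]]
scene -122.5 x [[-105.1, -103.5, -103.1, -103.2, -101.0, -100.6, -101.6], [93.4, 93.0, 93.9, 93.9, 95.0, 95.1, 96.3]] y [[-110.2, -111.2, -112.5, -113.4, -111.8, -113.6], [125.2, 124.7, 126.4, 125.6, 125.2, 128.0]]
scene -123.5 x [[-103.6, -102.4, -102.5, -103.2, -101.7, -101.4, -103.2], [94.9, 93.9, 94.2, 93.8, 94.7, 93.9, 94.7]] y [[-111.5, -112.0, -112.8, -113.2, -111.2, -112.1], [123.8, 125.8, 125.8, 125.9, 126.0, 129.5]]
[(-104, 11), (-100, 30), (-96, 24), (-92, 1), (48, 21), (52, 22), (56, 24)]
```

```bash
python3 - <<'E'
from h import *
for n in ("top","scene"):
    P=pts(n,None,np.load(n+"0.npy"))
    for zl,zh in ((20,120),(160,300),(300,450),(450,900)):
        o=[]
        for y0 in range(-450,450,50):
            k=(abs(P[:,1]-y0)<25)&(P[:,2]>zl)&(P[:,2]<zh)&(P[:,0]>200)
            o.append((y0,int(np.percentile(P[k,0],1)) if k.sum()>10 else None))
        print(n,zl,o)
cy=np.array([.834,-.552,0]); 
c=np.array([455.3,-249.9,0])
z=np.array([0,0,-1.])
for s in (1,-1):
    y=s*cy; R=np.stack([np.cross(y,z),y,z],1)
    f=c+51*cy
    for h in (330,209): print(s,h,np.round(solve_ik([f[0],f[1],h],R),1))
    ycx=s*np.array([-.552,-.834,0]); R=np.stack([np.cross(ycx,z),ycx,z],1)
    p=c+62*cy+np.array([-.552,-.834,0])*-35
    print("place",np.round(solve_ik([p[0],p[1],154],R),1))
print(solve_ik([564,216,139],get_obs()["eef_rot"]))
E
```

```text
top 20 [(-450, 504), (-400, 612), (-350, 631), (-300, 427), (-250, 303), (-200, 330), (-150, 363), (-100, 397), (-50, 533), (0, 584), (50, 605), (100, 608), (150, 844), (200, 544), (250, 547), (300, 414), (350, 415), (400, 543)]
top 160 [(-450, None), (-400, 722), (-350, 693), (-300, 665), (-250, 636), (-200, 607), (-150, 579), (-100, 550), (-50, 534), (0, 585), (50, 671), (100, 757), (150, 844), (200, None), (250, None), (300, None), (350, None), (400, None)]
top 300 [(-450, None), (-400, None), (-350, 694), (-300, 665), (-250, 636), (-200, 607), (-150, 579), (-100, 550), (-50, 534), (0, 584), (50, 675), (100, 756), (150, None), (200, None), (250, None), (300, None), (350, None), (400, None)]
top 450 [(-450, 330), (-400, 431), (-350, 549), (-300, 635), (-250, 641), (-200, 614), (-150, 586), (-100, 557), (-50, 544), (0, 595), (50, 638), (100, 609), (150, 580), (200, 554), (250, 526), (300, 498), (350, 468), (400, 438)]
scene 20 [(-450, 503), (-400, 472), (-350, 396), (-300, 320), (-250, 302), (-200, 328), (-150, 361), (-100, 395), (-50, 532), (0, 593), (50, 602), (100, 605), (150, 84
[... 500 characters left out ...]
300, None), (350, None), (400, None)]
scene 450 [(-450, 346), (-400, 433), (-350, 547), (-300, 633), (-250, 643), (-200, 614), (-150, 585), (-100, 557), (-50, 537), (0, 591), (50, 637), (100, 608), (150, 579), (200, 550), (250, 521), (300, 493), (350, 464), (400, 434)]
1 330 [-36.1  16.8  88.3  -0.   74.9  -2.6]
1 209 [-36.1  24.   96.3  -0.   59.7  -2.6]
place [-32.6  29.1  97.1  -0.   53.8  90.9]Traceback (most recent call last):
  File "<stdin>", line 16, in <module>
    return _wrapfunc(a, 'round', decimals=decimals, out=out)
    return _wrapit(obj, method, *args, **kwds)
    result = getattr(arr, method)(*args, **kwds)
TypeError: unsupported operand type(s) for *: 'NoneType' and 'float'
```

```bash
cat >> h.py <<'E'
Z=np.array([0,0,-1.])
def rot(yaw):
    a=np.deg2rad(yaw); y=np.array([np.cos(a),np.sin(a),0]); return np.stack([np.cross(y,Z),y,Z],1)
def rad(j1,r=430,z=330,j6=0):
    a=np.deg2rad(j1); goto([r*np.cos(a),r*np.sin(a),z],rot(j1-j6))
YAW=-123.5; C=np.array([455.3,-249.9])   # case
def case(x,y,z,C=C,yaw=None):
    a=np.deg2rad(YAW if yaw is None else yaw); return [C[0]+x*np.cos(a)-y*np.sin(a),C[1]+x*np.sin(a)+y*np.cos(a),z+6]
def wpts(tag):
    o=get_obs(); pic,d=get_image("wrist"); save(tag,pic)
    c=get_calibration("wrist"); K=c["mtx"]; E=c["hand_eye"]
    v,u=np.mgrid[:420,:560]; du=(u-K[0,2])/K[0,0]; dv=(v-K[1,2])/K[1,1]
    th=np.hypot(du,dv); k=np.where(th>1e-6,np.tan(th)/np.maximum(th,1e-6),1)
    x=du*k*d; y=dv*k*d
    P=np.stack([x,-y,-d],-1)
    P=P@E[:3,:3].T+E[:3,3]
    P=P@np.array(o["eef_rot"]).T+o["tcp_pos"]; P[(d<=0)|(th>1.3)]=np.nan
    return pic,P
E
python3 - <<'E'
from h import *
print(get_obs()["t"])
rad(25); rad(-20)
goto(case(0,50,320),rot(YAW+90))
pic,P=wpts("w1"); np.save("w1.npy",P)
o=get_obs(); print(o["t"],o["tcp_pos"],o["force"])
for q in ("upper_fin","salt_shaker","jam_jar"):
    for r in outline_of("wrist",q)[:2]: print(q,r["p"],r["box"])
Q=P.reshape(-1,3); a=np.deg2rad(YAW); R=np.array([[np.cos(a),-np.sin(a)],[np.sin(a),np.cos(a)]])
L=(Q[:,:2]-C)@R
m=(Q[:,2]>146)&(Q[:,2]<162)&(abs(L[:,0])<45)&(abs(L[:,1])<130)
h,e=np.histogram(L[m,1],bins=np.arange(-130,131,3)); print([(int(b),int(c)) for b,c in zip(e,h) if c])
for y0 in (50,-107):
    k=m&(abs(L[:,1]-y0)<12)
    if k.sum()>10: print(y0,cv2.minAreaRect(L[k].astype(np.float32)),np.median(Q[k,2]))
m=(Q[:,2]>125)&(Q[:,2]<144)&(abs(L[:,0])<120)&(abs(L[:,1])<135)
for s in (-60,0,60):
    k=m&(abs(L[:,1]-s)<10); j=m&(abs(L[:,0]-s)<10)
    print(s,np.percentile(L[k,0],[.3,99.7]) if k.sum() else 0,np.percentile(L[j,1],[.3,99.7]) if j.sum() else 0)
E
```

```text
1.0
4.6083 [ 496.67691609 -275.87866773  325.64680666] [ 0.22407144  0.22374327 -0.401523  ]
upper_fin 0.92 [203.3, 98.4, 358.4, 292.8]
upper_fin 0.55 [92.6, 83.6, 369.5, 299.0]
jam_jar 0.33 [86.2, 84.7, 370.3, 305.8]
[(-109, 2), (-106, 109), (-103, 164), (-100, 300), (-97, 86), (44, 94), (47, 215), (50, 250), (53, 175)]
50 ((-19.511323928833008, 50.53050231933594), (8.672676086425781, 48.678680419921875), 89.91612243652344) 152.8862959966817
-107 ((-19.74614715576172, -101.36376953125), (10.713362693786621, 49.561344146728516), 89.28461456298828) 152.54457072768076
-60 [-95.96012867  79.91134917] [-105.05034572  110.86615934]
0 [-95.94077638  97.94730549] [-98.22599905 110.95574505]
60 [-95.76374092  97.33590071] [-105.66497509  110.61172003]
```

View pics/w1.png

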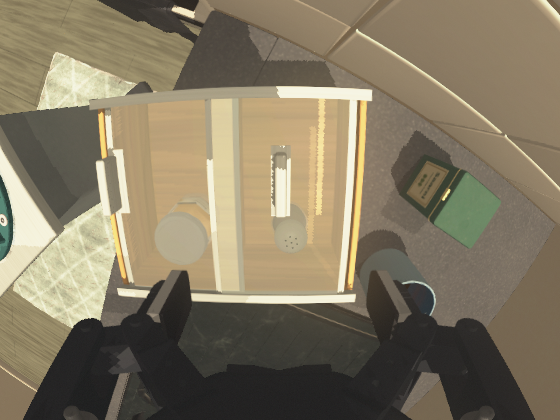

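The wrist view shows the upper fin at (281,180), the salt shaker behind it at (291,230), and the jam jar at (181,237). The fin spacing measures about 152 mm, not the 162.5 mm given, so the doors may start slightly ajar. I'll check the end walls.

```bash
python3 - <<'E'
from h import *
P=np.load("w1.npy"); a=np.deg2rad(YAW); R=np.array([[np.cos(a),-np.sin(a)],[np.sin(a),np.cos(a)]])
L=(P[...,:2]-C)@R
for v in (150,200,250):
    print(v,[(u,round(float(L[v,u,0])),round(float(L[v,u,1])),round(float(P[v,u,2]))) for u in list(range(90,134,3))+list(range(325,372,3)) if np.isfinite(P[v,u,0])])
p=cv2.imread("pics/w1.png"); 
A=cv2.resize(p[130:270,85:145],(340,600*140//140),interpolation=cv2.INTER_CUBIC);B=cv2.resize(p[130:270,310:375],(400,600),interpolation=cv2.INTER_CUBIC)
cv2.imwrite("pics/v3.png",np.hstack([A[:600],B]))
E
```

```text
150 [(90, 3, -415, -312), (93, 5, -413, -323), (96, 6, -410, -333), (99, 9, -408, -346), (102, -49, -115, 123), (105, -49, -112, 123), (108, -49, -106, 128), (111, -49, -102, 129), (114, -49, -99, 128), (117, -49, -96, 129), (120, -48, -92, 129), (123, -48, -90, 127), (126, -48, -87, 127), (129, -48, -84, 127), (132, -47, -81, 127), (325, -45, 87, 133), (328, -45, 89, 134), (331, -45, 92, 134), (334, -45, 94, 133), (340, -45, 99, 133), (343, -46, 102, 133), (346, -46, 104, 134), (349, -46, 106, 135), (352, -46, 109, 133), (355, -46, 112, 134), (358, -44, 117, 122), (361, -45, 119, 124), (364, -45, 122, 124), (367, -28, 159, 0), (370, -28, 163, 0)]
200 [(90, 126, -425, -296), (93, 143, -453, -352), (96, 157, -473, -397), (99, 173, -496, -451), (102, -10, -103, 154), (105, -9, -100, 153), (108, -9, -98, 152), (111, -8, -97, 148), (114, -6, -97, 143), (117, -4, -97, 137), (120, -2, -97, 131), (123, -1, -96, 128), (126, -1, -92, 128), (129, -2, -89, 128), (132, -1, -86, 128), (325, -3, 88, 133), (328, -3, 91, 134), (331, -3, 93, 133), (334, -3, 96, 134), (337, -3, 99, 133), (340, -3, 101
[... 185 characters left out ...]
0), (370, 38, 168, -1)]
250 [(90, 557, -880, -874), (93, 557, -863, -876), (96, 557, -844, -876), (99, 555, -825, -875), (102, 556, -809, -878), (105, 553, -788, -874), (108, 551, -769, -872), (111, 552, -754, -875), (114, 549, -734, -872), (117, 53, -115, 124), (120, 53, -112, 122), (123, 50, -105, 128), (126, 50, -101, 128), (129, 50, -98, 129), (132, 50, -95, 128), (325, 44, 91, 134), (328, 44, 93, 133), (331, 43, 96, 135), (334, 44, 99, 133), (337, 44, 101, 134), (340, 45, 104, 133), (343, 44, 107, 134), (346, 43, 109, 135), (349, 53, 117, 116), (352, 49, 118, 123), (355, 49, 121, 123), (358, 110, 158, -1), (361, 109, 162, 1), (364, 110, 167, -1), (367, 110, 171, 0), (370, 111, 176, -2)]
```

View pics/v3.png

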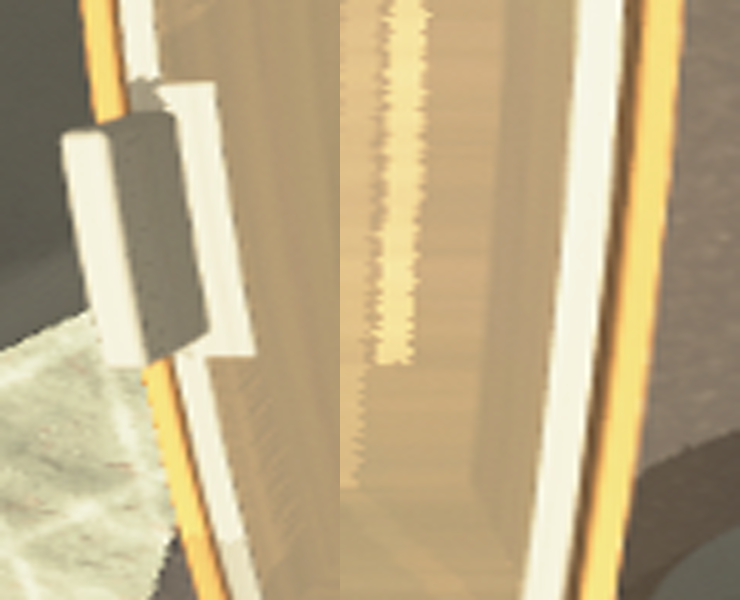

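```bash
sed -i 's/^YAW=.*/YAW=-123.5; C=np.array([457.3,-252.3])/' h.py; cat >> h.py <<'E'
def st(s=""):
    o=get_obs(); print(s,round(o["t"],2),o["tcp_pos"].round(1),"F",o["force"].round(1),"w",round(o["gripper_width"]*85,1),"ff",round(o["finger_force"],1))
E
python3 - <<'E'
from h import *
move_gripper(0.4,20)
goto(case(-20,47.5,245),rot(YAW+90)); move_l(case(-20,47.5,206),60); st("down")
move_gripper(0.0,20); st("pinch")
move_l(case(-20,20,206),80); st("mid"); move_l(case(-20,-39,206),80); st("open"); move_l(case(-20,-41.5,206),30); st("open")
pic,P=wpts("w2"); np.save("w2.npy",P)
L=(P[...,:2]-C)@np.array([[np.cos(np.deg2rad(YAW)),-np.sin(np.deg2rad(YAW))],[np.sin(np.deg2rad(YAW)),np.cos(np.deg2rad(YAW))]])
print([(u,L[170,u].round().tolist(),P[170,u,2].round()) for u in range(300,520,6)])
E
```

```text
down 6.52 [ 508.1 -261.9  212. ] F [-0.7 -0.1  0.5] w 33.7 ff 0.0
pinch 6.86 [ 508.2 -262.   212.5] F [-0.4 -0.1  1.2] w 8.6 ff 22.5
mid 7.35 [ 484.  -245.9  212.4] F [-0.8 -0.5  5. ] w 8.5 ff 23.0
open 8.23 [ 434.3 -213.   212.4] F [-0.9  1.1  9.2] w 8.2 ff 23.4
open 8.48 [ 433.3 -212.3  212.4] F [ 1.8 -0.4  7.6] w 8.1 ff 23.2
[(300, [-71.0, -32.0], np.float64(133.0)), (306, [-71.0, -29.0], np.float64(133.0)), (312, [-71.0, -27.0], np.float64(134.0)), (318, [-71.0, -24.0], np.float64(133.0)), (324, [-71.0, -21.0], np.float64(133.0)), (330, [nan, nan], np.float64(nan)), (336, [-71.0, -15.0], np.float64(134.0)), (342, [-71.0, -13.0], np.float64(134.0)), (348, [-71.0, -9.0], np.float64(132.0)), (354, [-71.0, -7.0], np.float64(133.0)), (360, [-71.0, -4.0], np.float64(134.0)), (366, [-71.0, -1.0], np.float64(133.0)), (372, [-71.0, 3.0], np.float64(133.0)), (378, [-71.0, 6.0], np.float64(132.0)), (384, [-71.0, 9.0], np.float64(133.0)), (390, [-71.0, 12.0], np.float64(133.0)), (396, [-72.0, 14.0], np.float64(135.0)), (402, [-72.0, 18.0], np.float64(134.0)), (408, [-47.0, 73.0], np.float64(11.0)), (414, [-48.0, 80.0], np.float64(11.0)), (420, [-48.0, 86.0], np.float64(11.0)), (426, [-48.0, 91.0], np.float64(12.0)), (432, [-48.0, 98.0], np.float64(11.0)), (438, [-48.0, 104.0], np.float64(12.0)), (444, [-49.0, 111.0], np.float64(12.0)), (450, [-50.0, 113.0], np.float64(18.0)), (456, [-53.0, 114.0], np.float64(29.0)), (462, [-55.0, 115.0], np.float64(37.0)), (468, [-57.0, 114.0], np.float64(48.0)), (474, [-59.0, 113.0], np.float64(58.0)), (480, [-61.0, 114.0], np.float64(66.0)), (486, [-63.0, 113.0], np.float64(75.0)), (492, [-64.0, 114.0], np.float64(82.0)), (498, [-66.0, 113.0], np.float64(90.0)), (504, [-67.0, 115.0], np.float64(95.0)), (510, [-69.0, 114.0], np.float64(103.0)), (516, [-71.0, 114.0], np.float64(109.0))]
```

View pics/w2.png

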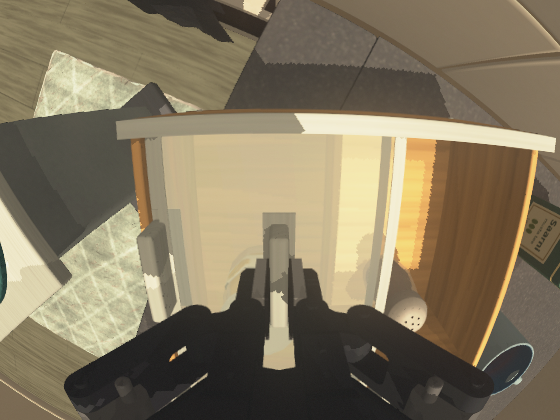

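Door now fully open: its edge is at about +18 mm and the wall's inner face at 114 mm, which confirms the case frame. I'll release the fin and go for the jar.

```bash
python3 - <<'E'
from h import *
move_gripper(0.4); move_l(case(-20,-41,260),150)
goto(case(-20,-41,310),rot(YAW+90)); rad(-20,j6=-45); rad(20,j6=-90)
goto([565,217,235],rot(111)); st("above")
move_gripper(0.8)
pic,P=wpts("w3"); np.save("w3.npy",P); Q=P.reshape(-1,3)
J=Q[(np.hypot(Q[:,0]-565,Q[:,1]-217)<40)&(Q[:,2]>92)&(Q[:,2]<112)]
print(len(J),cv2.minEnclosingCircle(J[:,:2].astype(np.float32)),np.median(J,0),J.min(0),J.max(0))
E
```

```text
above 12.57 [564.4 216.  235.1] F [ 0.6 -0.1  0. ] w 34.5 ff 0.0
2692 ((566.0969848632812, 215.57127380371094), 20.456863403320312) [564.29870878 214.75948356 100.76673549] [545.64619142 195.26306543  92.0844525 ] [585.94060041 235.22005931 103.35290164]
```

View pics/w3.png

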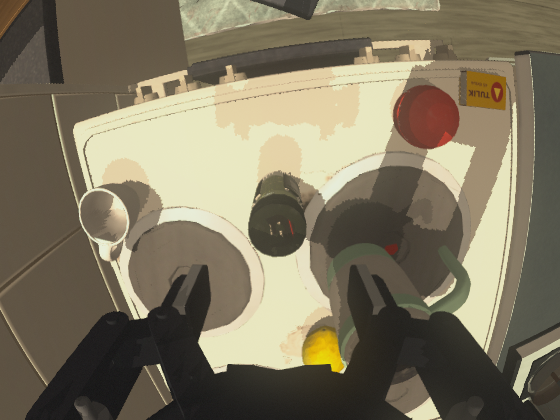

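The cap is centred at pixel (278,220) and fits to (566,215.5). I'll check clearance for the fingers next to the jug, then grasp.

```bash
python3 - <<'E'
from h import *
G=[566,215.6]
Q=np.concatenate([np.load("w3.npy").reshape(-1,3)]+[pts(n,None,np.load(n+"0.npy")) for n in("top","scene")])
r=np.hypot(Q[:,0]-G[0],Q[:,1]-G[1]); k=(Q[:,2]>55)&(Q[:,2]<155)&(r>26)
a=np.arctan2(Q[k,1]-G[1],Q[k,0]-G[0]); rr=r[k]
for lo in range(-180,180,30):
    s=(np.rad2deg(a)>=lo)&(np.rad2deg(a)<lo+30)&(rr<150); print(lo,round(np.percentile(rr[s],2)) if s.sum()>5 else None,end=" ")
E
```

```text
-180 None -150 None -120 None -90 None -60 None -30 None 0 None 30 88 60 87 90 142 120 None 150 None
```

```bash
python3 - <<'E'
from h import *
G=[566,215.6]
move_l([*G,180],120); move_l([*G,136.5],60); st("at")
move_gripper(0.0,40); st("grip")
move_l([*G,210],120); st("lift")
rad(20,j6=-90); rad(-20,j6=-90)
p=case(-37,66,305); goto(p,rot(YAW+180)); st("over"); print(p)
pic,P=wpts("w4"); np.save("w4.npy",P)
save("top4",get_image("top")[0])
E
```

```text
at 14.53 [566.2 215.6 136.6] F [0.2 0.2 0.3] w 68.2 ff 0.0
grip 14.88 [566.3 215.8 137.1] F [-0.8  0.3  3.6] w 39.6 ff 40.2
lift 15.65 [565.4 215.4 209.3] F [ 0.8 -0.5 -1.9] w 39.8 ff 40.4
over 18.36 [ 532.8 -256.6  310.4] F [-0.2  0.3 -0.9] w 39.7 ff 40.4
[np.float64(532.7581327129793), np.float64(-257.87406561411063), 311]
```

View pics/w4.png

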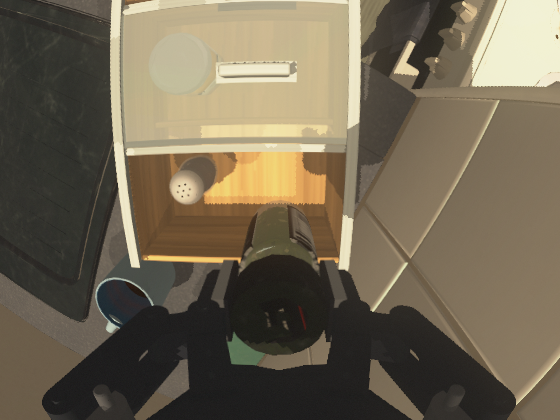

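The jar is held upright, with the open bay below it and the salt shaker at (187,187). I'll lower it until it touches the floor.

```bash
cat > low.py <<'E'
from h import *
P=np.load("w4.npy").reshape(-1,3); a=np.deg2rad(YAW); R=np.array([[np.cos(a),-np.sin(a)],[np.sin(a),np.cos(a)]])
L=(P[:,:2]-C)@R; k=(P[:,2]>85)&(P[:,2]<118)&(L[:,1]>22)&(L[:,1]<108)&(abs(L[:,0])<88)
S=cv2.minEnclosingCircle(L[k].astype(np.float32)); print("shaker",k.sum(),S)
if k.sum() and S[0][0]-22 < 22: raise SystemExit("tight")
move_l(case(-37,66,190),120); st("a")
move_l(case(-37,66,150),60); st("b")
f0=get_obs()["force"][2]
for z in np.arange(149,140,-1):
    move_l(case(-37,66,z),20); f=get_obs()["force"][2]-f0
    if f>4: break
st("contact"); print(z+6,f)
E
python3 low.py
```

```text
shaker 959 ((50.22052001953125, 57.60765838623047), 17.313600540161133)
a 19.57 [ 533.2 -258.2  196.8] F [ 0.1  0.1 -1.1] w 39.8 ff 40.4
b 20.38 [ 532.9 -258.   156. ] F [-0.   0.6 -0.4] w 39.5 ff 40.4
contact 21.38 [ 533.  -258.   152.6] F [-1.4  1.   5.6] w 39.6 ff 40.8
152 6.079013856986233
```

```bash
python3 - <<'E'
from h import *
move_gripper(0.62); st("rel"); wait(0.2)
move_l(case(-37,66,250),100); st("up")
goto(case(-20,-41,300),rot(YAW+90))
pic,P=wpts("w5"); np.save("w5.npy",P); Q=P.reshape(-1,3)
a=np.deg2rad(YAW); R=np.array([[np.cos(a),-np.sin(a)],[np.sin(a),np.cos(a)]])
L=(Q[:,:2]-C)@R; k=(Q[:,2]>110)&(Q[:,2]<124)&(L[:,1]>22)&(L[:,1]<108)&(abs(L[:,0])<88)
print("jar",k.sum(),cv2.minEnclosingCircle(L[k].astype(np.float32)),np.percentile(Q[k,2],[5,50,95]))
for y0 in (-41,-105):
    k=(Q[:,2]>146)&(Q[:,2]<165)&(abs(L[:,0]+20)<30)&(abs(L[:,1]-y0)<15); print(y0,k.sum(),cv2.minAreaRect(L[k].astype(np.float32)))
st()
E
```

```text
rel 21.67 [ 531.5 -261.1  152.8] F [-10.5 -12.5   7. ] w 52.6 ff 0.0
up 23.06 [ 532.4 -257.6  255.2] F [-0.1  0.1  0.4] w 52.8 ff 0.0
jar 1563 ((-36.135498046875, 66.93846130371094), 20.879350662231445) [113.35745404 116.3310149  117.57492402]
-41 814 ((-20.206523895263672, -42.18772888183594), (8.802326202392578, 50.36249542236328), 89.56573486328125)
-105 835 ((-20.101713180541992, -104.0909423828125), (50.25007629394531, 9.628135681152344), 0.2434421181678772)
 24.48 [ 434.3 -213.1  305.8] F [-0.2 -0.8  0.5] w 52.6 ff 0.0
```

View pics/w5.png

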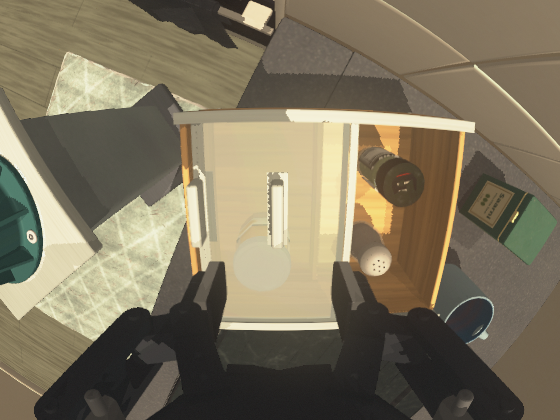

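The jar is upright at case (-36, 67), cap at pixel (405,187), and the shaker hasn't moved. Now I'll shut the door and push it gently onto its stop.

```bash
python3 - <<'E'
from h import *
move_gripper(0.4)
move_l(case(-20,-42,206),90); st("down"); move_gripper(0.0,20); st("pinch")
move_l(case(-20,48,206),90); st("48")
a=np.deg2rad(YAW); cy=np.array([-np.sin(a),np.cos(a)]); f0=get_obs()["force"][:2]@cy
for y in np.arange(49,59,1):
    move_l(case(-20,y,206),25); o=get_obs(); f=o["force"][:2]@cy-f0; print(y,(o["tcp_pos"][:2]-C)@cy,f.round(1),round(o["gripper_width"]*85,1))
    if f<-12: break
st("stop"); move_gripper(0.4); move_l(case(-20,53,300),150)
pic,P=wpts("w6"); np.save("w6.npy",P); Q=P.reshape(-1,3)
R=np.array([[np.cos(a),-np.sin(a)],[np.sin(a),np.cos(a)]]); L=(Q[:,:2]-C)@R
for y0 in (53,-105):
    k=(Q[:,2]>146)&(Q[:,2]<165)&(abs(L[:,0]+20)<30)&(abs(L[:,1]-y0)<15); print(y0,k.sum(),cv2.minAreaRect(L[k].astype(np.float32)))
st()
E
```

```text
down 26.0 [ 433.7 -212.7  212.5] F [-1.3 -0.1 -0.2] w 33.8 ff 0.0
pinch 26.34 [ 433.6 -212.6  212.6] F [-0.7 -0.4  5.2] w 8.1 ff 22.7
48 27.49 [ 509.2 -262.7  212.6] F [ 0.8 -1.7  3.4] w 8.0 ff 22.6
49 49.22924842823847 -1.2 8.4
50 49.97379679541716 -3.0 8.4
51 50.85134711699041 -2.4 8.1
52 51.85614660904909 -1.5 8.3
53 52.830499480768204 -1.9 8.3
54 53.09544427933788 -4.3 7.9
55 53.24044209476271 -7.7 8.3
56 53.40327040742249 -8.9 8.3
57 53.52611589470088 -12.5 8.3
stop 29.74 [ 513.  -265.2  212.5] F [-9.4  5.5 16.8] w 8.3 ff 24.3
53 784 ((-20.50033187866211, 52.969757080078125), (8.311226844787598, 49.53547286987305), 89.73512268066406)
-105 711 ((-20.405948638916016, -103.7953872680664), (50.27466583251953, 10.46136474609375), 0.9435874223709106)
 30.93 [ 511.9 -264.5  304.7] F [-0.3  0.6  0.1] w 33.9 ff 0.0
```

View pics/w6.png

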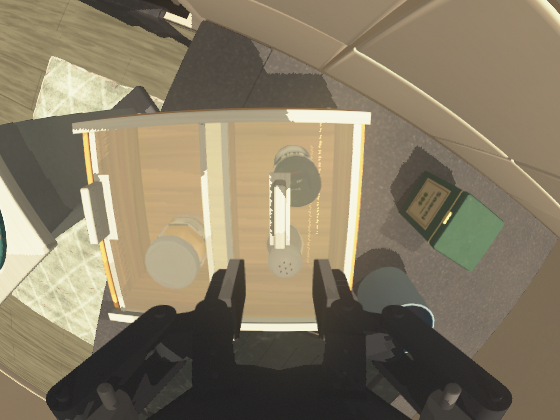

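The upper door is on its stop with its fin at 53.0 mm. The lower fin is still where it began, at -104 mm against -109.5 mm shut. The jam door was about 5 mm ajar from the start, so I'll ease it shut too.

```bash
python3 - <<'E'
from h import *
a=np.deg2rad(YAW); cy=np.array([-np.sin(a),np.cos(a)])
goto(case(-20,-104,290),rot(YAW+90)); move_l(case(-20,-104,206),100); st("down"); move_gripper(0.0,20); st("pinch")
f0=get_obs()["force"][:2]@cy
for y in np.arange(-105,-115,-1.):
    move_l(case(-20,y,206),25); o=get_obs(); f=o["force"][:2]@cy-f0; print(y,((o["tcp_pos"][:2]-C)@cy).round(1),f.round(1))
    if f>10: break
move_gripper(0.4); move_l(case(-20,-106,300),150); goto(case(-20,-30,310),rot(YAW+90))
pic,P=wpts("w7"); Q=P.reshape(-1,3)
R=np.array([[np.cos(a),-np.sin(a)],[np.sin(a),np.cos(a)]]); L=(Q[:,:2]-C)@R
for y0 in (53,-108):
    k=(Q[:,2]>146)&(Q[:,2]<165)&(abs(L[:,0]+20)<30)&(abs(L[:,1]-y0)<12); print(y0,k.sum(),cv2.minAreaRect(L[k].astype(np.float32)))
st()
E
```

```text
down 32.6 [ 382.1 -178.5  212.3] F [ 0.4 -0.2  1.3] w 33.8 ff 0.0
pinch 32.94 [ 381.9 -178.4  212.6] F [-1.   0.9  5.1] w 8.1 ff 23.3
-105.0 -104.2 2.0
-106.0 -105.1 3.1
-107.0 -106.2 2.5
-108.0 -107.2 2.0
-109.0 -108.2 2.6
-110.0 -109.2 2.6
-111.0 -109.8 3.5
-112.0 -109.9 6.8
-113.0 -110.1 9.5
-114.0 -110.2 12.1
53 768 ((-20.205886840820312, 52.59209060668945), (50.197288513183594, 9.627143859863281), 0.1840292364358902)
-108 781 ((-20.40241813659668, -109.44908142089844), (9.746908187866211, 49.95425796508789), 89.69422149658203)
 37.04 [ 442.5 -218.5  314.4] F [ 0.2 -0.1 -0.4] w 33.9 ff 0.0
```

Both doors are on their shut stops, with fins at 52.6 and -109.4 mm, and the robot is clear.

```bash
python3 -c "
from h import *
print(finish_job())"
```

```text
the job is handed in; nothing more can be done
None
```

The spice jar is upright in the salt shaker's compartment and its door is fully shut; I also pushed the jam jar's door, found about 5 mm ajar, onto its stop, and handed in the job at about 37 s of the 61 s allowed, result not shown.

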